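Load a dried colour panel into the colour reader

ROBOT

A 7-joint arm with a two-finger parallel gripper is mounted at the origin on a cart in front of the work surface, level with it; the furniture and walls round the work are solid. World frame = base frame: x ahead of the robot, y to its left, z up, the work surface at z = 0. Lengths are in m, angles in rad, forces in N, time in s.
With the tool pointing down it reaches from about 0.4 to 0.85 m from the base axis. Payload 4.5 kg.
Tool frame: the origin (TCP) lies at the very end of the fingers, on their centre line; the grasp point (between the pads) lies 19 mm behind it; z points along the fingers, y is the line along which they close (so a half turn about z gives the same grasp; the last joint's range is limited). The gripper opens to 88 mm and grips with 3 to 60 N. Pads are 18 mm wide; open, the fingers measure 123 mm over their backs; the gripper's body (75 mm by 187 mm) begins 45 mm behind the grasp point.
Start: joints at [-1.122, 0.689, -0.195, 1.565, 0.157, 0.902, -0.215], TCP at [0.252, 0.572, 0.239] pointing down, gripper open.
Joint ranges: [-3.01, 3.01], [-0.46, 2.08], [-1.47, 1.51], [0.13, 2.56], [-1, 4.14], [0.04, 2.09], [-2.66, 2.66]. Speed limits (rad/s): [2.57, 2.57, 3.14, 3.14, 3.14, 3.14, 3.14].

INTERFACE

Orientations are given as a unit quaternion [x, y, z, w].
In Python, from plant import r, optics gives the robot as it stands.
- The arm moves only by the tool servo_tool, never from a script. Its arguments are lists of equal length, an entry for each row: "translation": the shift along the tool's x, y, z in m, a list of three; "turn": the turn, a rotation vector about the tool's x, y, z in rad, a list of three. In form: {"translation": [[dx, dy, dz], ...], "turn": [[rx, ry, rz], ...]}. A call has 1 to 10 rows; each row shifts and turns the commanded pose from where the row before left it, along the tool's axes as they then stand; what a row does not reach is not made up. A row lasts 1/8 s, in which the tool goes at most 62.5 mm and 10.7 degrees, less where a joint would pass 70% of its speed; a pose out of reach is approached as far as the arm can. A call is refused whole if a number of a shift passes 0.0625 or a number of a turn 0.188, either way. A call with a gripper value outside its range is refused whole. "grip" is the opening, from 0 (shut) to 1 (fully open), set as the call begins (left out, the last holds). The fingers move at their own pace and stop on an object; "grip_force" is the grip in N (left out, the last holds). Time passes only in rows, so rows that do not move let the fingers close. It gives the time, the measured TCP pose, the force, the opening and the grip force at its end, in the units of the state.
- r.get_state(): the state, without advancing time (a new reading comes with each control period).
- optics.snapshot(name): name is "scene" or "side" or "wrist"; returns a dict with "img" (384x512x3 uint8, red, green, blue), "z_map" (384x512 float32, m along the optical axis (not along the pixel's ray), 0 where there is no reading), "mtx" (3x3 intrinsics, pixels), "k1" (the pictures are not rectified: a ray, as slopes to the right and down, at radius r is drawn at 1 + k1 r^2 times it, then the intrinsics apply), "R" (3x3) and "t" (3): a world point X has camera coordinates R X + t. Camera axes: x right, y down, z forward; pixel columns grow to the right and rows downward; lengths in m; the calibration is good to about 2 mm. A picture is of the moment at which its call begins.
- r.finish_job(): hands the job in; it is judged then, once.
The state is a dict: "clock": time; "q": joint angles; "qd": joint speeds; "joint_torque": joint torques, N m; "tool_pos": TCP position; "eef_rot": TCP orientation; "contact_force": force on the tool from outside, world axes, zero at the start; "moment": the same for the moment, N m; "opening": opening from 0.0 (shut) to 1.0 (fully open); "finger_force": force on a finger pad.
Only numpy, scipy, OpenCV 4.12 (cv2) and the standard library are available. Lean on these libraries where they do the work, as an engineer would, in place of code of your own. Each camera call takes 0.05 s, during which the arm holds its last target. There are 200 camera calls.

TASK

Slide the blue test panel, which is dry, across the drying board until one end hangs out over a free edge of the board so that it can be lifted, then lay it flat, painted face up, between the two rails of the reader's carriage while the carriage is still out at its loading stop, crosswise with both ends standing out about equally. Then push the carriage in, away from you under the reading head, until it clicks into its reading stop (not past it). Do not let the panel fall, and keep your fingers off the orange and green panels, whose paint is still wet, and leave them and the bottles and pots where they are.

Things in the scene. Friction and masses are not known exactly. Their poses are not given: they have to be found in the camera images.
- blue_panel: flat aluminium panel to be read, 130 x 58 x 1.6 mm, 40 to 70 g, blue paint with one white band, bare margin. Origin: centre of its underside; x along the length, y across, z up out of the painted face. Starts flat on the drying board, its neighbours too close for fingers beside it; fingertips pressed lightly on top slide it along (friction on board about 0.2; fingertips hold better)
- blue_panel_end_a (a point): middle of the panel's short edge at its +x end, on the underside, 65 mm from the origin. When an end hangs out over a board edge, open fingers go down on both sides of it and grip it across its 58 mm width
- blue_panel_end_b (a point): middle of the short edge at the -x end, on the underside; both ends are alike
- orange_panel: bystander: a panel of the same size and frame with orange paint, still wet: do not put the fingers on it or shove it. The three panels lie side by side in a row along the board's y, in any order, long sides parallel, about 8 mm apart
- green_panel: bystander: a third such panel with green paint, also wet: do not put the fingers on it or shove it
- drying_board: fixed white board 190 mm (its x) by 280 mm (its y), 18 mm thick, on two battens; its flat top is 60 mm above the bench, with no rim, and its outermost 30 mm are free underneath. Origin on the bench under its centre, z up
- white_bottle: bystander: white bottle with blue cap, 62 mm diameter, 185 mm tall, standing upright on the bench close to the board; origin at the centre of its underside; leave it alone
- spray_can: bystander: black spray can with yellow cap, 66 mm diameter, 213 mm tall, standing upright on the bench close to the board; origin at the centre of its underside; leave it alone
- black_pot: bystander: black mixing pot, 62 mm diameter, 36 mm tall, standing upright on the bench close to the board; origin at the centre of its underside; leave it alone
- white_pot: bystander: white mixing pot, 62 mm diameter, 36 mm tall, standing upright on the bench close to the board; origin at the centre of its underside; leave it alone
- small_cup: bystander: small tan mixing cup, 47 mm diameter, 22 mm tall, standing upright on the bench close to the board; origin at the centre of its underside; leave it alone
- reader: fixed colour reader. Origin on the bench; x is the way the carriage slides in (away from the robot), y left, z up. Base: x -150 to +170 mm, 116 mm wide, 20 mm high. Grey reading head: x +38 to +185 mm, 90 to 100 mm wide, 87 to 170 mm above the bench, snout down to 76 mm. A sprung index plunger on the base's right side: at x = +15 mm, up to 42 mm high, out to y = -74 mm
- carriage (a joint): position of the sliding carriage, m: 0 = out at the loading stop (it starts there), 0.120 = reading stop, panel under the port; travel ends at 0.140. A sprung plunger clicks into notches at 0 and 0.120: 8 to 10 N to leave a notch, 2 to 3 N in between; within 2.5 mm of a notch it draws the carriage in by itself
- nest (a point): middle of the carriage's stage, on its surface, 60 mm above the bench; moves with it; axes as the reader. Stage 76 mm (x) by 68 mm (y), a 5 mm high rail along its front and rear edge, 63 mm apart at the foot, leaning outward 1 mm. The panel's length goes along y, its origin here; both ends then stand out 31 mm, free below down to 35 mm above the bench
- knob (a point): point on the axis of the carriage's upright black knob, at gripping height 70 mm above the bench, 90 mm in front (-x) of the nest. The knob's neck is 15 mm in diameter from 56 to 74 mm, its head 19 mm up to 90 mm; a 10 mm stem 48 mm above the bench joins it to the carriage

How it is judged:
On the way, in this order (a step that is already met when the one before it is completed fails the run):
1. the blue panel lies flat on the board with one end at least 20 mm out over an edge and its middle still on the board ((x of any of blue_panel_end_a, blue_panel_end_b in the frame of drying_board above 0.115 m or x of any of blue_panel_end_a, blue_panel_end_b in the frame of drying_board below -0.115 m or y of any of blue_panel_end_a, blue_panel_end_b in the frame of drying_board above 0.16 m or y of any of blue_panel_end_a, blue_panel_end_b in the frame of drying_board below -0.16 m) and z of blue_panel in the frame of drying_board between 0.057 and 0.063 m and x of blue_panel in the frame of drying_board between -0.1 and 0.1 m and y of blue_panel in the frame of drying_board between -0.145 and 0.145 m and angle between blue_panel's own z axis and vertical below 0.05 rad), for 0.2 s.
2. the blue panel lies flat between the rails of the carriage, which is still at its loading stop (x of blue_panel in the frame of nest between -0.004 and 0.004 m and y of blue_panel in the frame of nest between -0.014 and 0.014 m and z of blue_panel in the frame of nest between -0.002 and 0.002 m and angle between blue_panel's own z axis and vertical below 0.035 rad and angle between the x axis of blue_panel and the y axis of nest, either way round below 0.08 rad and value of joint carriage below 0.02 m), for 0.2 s.
At the end, for the whole second after the job is handed in: The carriage rests within 3 mm of its reading stop (0.120) and the blue panel lies still, painted face up and flat (2 degrees, 2 mm) on its stage between the rails: within 4 mm of the nest point across the rails, within 14 mm along them, and within about 4.5 degrees of crosswise (value of joint carriage between 0.117 and 0.123 m and velocity of joint carriage between -0.005 and 0.005 m/s and linear speed of blue_panel below 0.01 m/s and x of blue_panel in the frame of nest between -0.004 and 0.004 m and y of blue_panel in the frame of nest between -0.014 and 0.014 m and z of blue_panel in the frame of nest between -0.002 and 0.002 m and angle between blue_panel's own z axis and vertical below 0.035 rad and angle between the x axis of blue_panel and the y axis of nest, either way round below 0.08 rad); the robot touches nothing.
It fails at once if the fingers press on the wet orange or green panel (contact force between the fingers and orange_panel above 0.5 N or contact force between the fingers and green_panel above 0.5 N).
It fails at once if the orange or the green panel is shoved more than 15 mm from its place (distance of any of orange_panel, green_panel from where it was at the start of the episode above 0.015 m).
It fails at once if the white bottle or the spray can is shoved more than 25 mm or knocked over (distance of any of white_bottle, spray_can from where it was at the start of the episode above 0.025 m or angle between any of white_bottle, spray_can's own z axis and vertical above 0.6 rad).
It fails at once if a pot or the small cup is shoved more than 25 mm from its place (distance of any of black_pot, white_pot, small_cup from where it was at the start of the episode above 0.025 m).
It fails at once if the blue panel falls off the board or the reader (height (world z) of blue_panel below 0.035 m).
It also fails if it takes over 61 s, if anything falls off the work surface, if the arm or the gripper's body presses on something with over 40 N, if the wrist force passes 120 N, or if a joint passes its speed limit or range.

## Working session

There is one attempt and no reset: what is moved stays moved. The work goes in short steps, Python scripts to look and compute and a tool call to move; the robot and the scene stay as the last step left them, time stands still between calls to the robot, and variables do not carry over. Pictures are saved under pics/ and viewed, at most 15 in all, crops included, and the job is handed in when it is done.

Besides the shell and the picture viewer there is one more tool, called after "Emit:" by a JSON object that holds its "method" and its "body". servo_tool: Moves the arm, as the interface text tells. Its arguments: {"type":"object","properties":{"translation":{"type":"array"},"turn":{"type":"array"},"grip":{"type":"number"},"grip_force":{"type":"number"}},"required":["translation","turn"]}

```bash
mkdir -p pics; ls
python3 - <<'E'
from plant import r, optics
import cv2, numpy as np, pickle
s=r.get_state(); print({k:np.round(v,3) for k,v in s.items()})
D={}
for n in("scene","side","wrist"):
    d=optics.snapshot(n); D[n]=d; print(n,d["mtx"].tolist(),d["k1"],np.round(d["R"],3).tolist(),np.round(d["t"],3))
pickle.dump(D,open("d0.pkl","wb"))
im=np.hstack([D[n]["img"] for n in("scene","side")])[:,:,::-1]
cv2.imwrite("pics/a.png",D["scene"]["img"][:,:,::-1]);cv2.imwrite("pics/b.png",D["side"]["img"][:,:,::-1])
E
```

```text
pics
{'clock': np.float64(0.0), 'q': array([-1.122,  0.69 , -0.195,  1.566,  0.157,  0.903, -0.215]), 'qd': array([-0.001, -0.   , -0.   ,  0.001,  0.001,  0.001,  0.002]), 'joint_torque': array([ 1.0000e-03, -5.2756e+01, -1.2660e+00, -1.5342e+01, -5.3000e-02,
        7.0000e-03,  0.0000e+00]), 'tool_pos': array([0.252, 0.571, 0.238]), 'eef_rot': array([ 0.206,  0.979, -0.001, -0.   ]), 'contact_force': array([ 0.09 ,  0.757, -1.033]), 'moment': array([-0.008,  0.039,  0.007]), 'finger_force': np.float64(0.0), 'opening': np.float64(1.003)}
scene [[435.3111838651541, 0.0, 251.79983179136366], [0.0, 435.3111838651541, 195.03626807183284], [0.0, 0.0, 1.0]] -0.0665349301809001 [[-0.568, -0.823, 0.015], [-0.328, 0.209, -0.921], [0.755, -0.528, -0.389]] [0.314 0.232 0.855]
side [[465.0620498879402, 0.0, 256.2993592615377], [0.0, 465.0620498879402, 192.0181746937609], [0.0, 0.0, 1.0]] 0.01804737985115619 [[0.828, -0.56, 0.005], [-0.345, -0.517, -0.783], [0.441, 0.647, -0.622]] [-0.437  0.258  1.271]
wrist [[294.7700130888729, 0.0, 256.98374500134395], [0.0, 294.7700130888729, 188.50072476316447], [0.0, 0.0, 1.0]] 0.006157570202627938 [[0.403, 0.915, -0.002], [0.883, -0.388, 0.264], [0.24, -0.108, -0.965]] [-0.624 -0.037  0.391]
```

View pics/a.png

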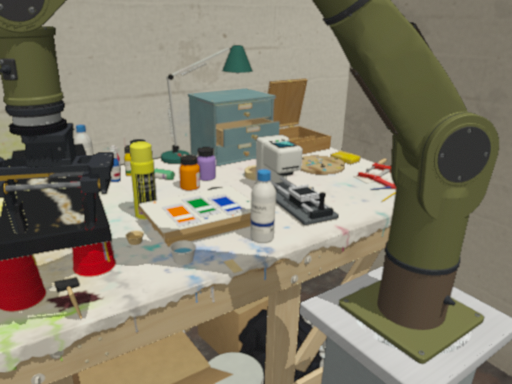

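View pics/b.png

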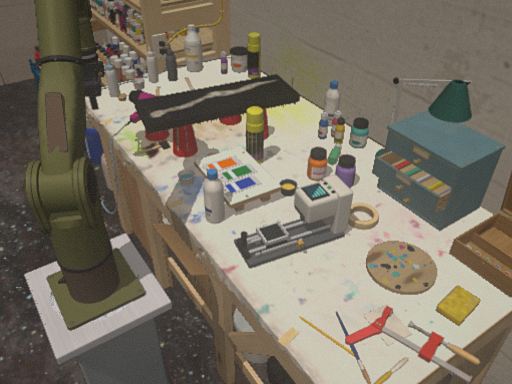

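The blue panel is at (235,203) in scene and (242,184) in side. It is the row's end panel, nearest the reader, and the bottle is in front of the board. The reader stage is at about (272,232) in side.

```bash
cat > h.py <<'E'
import numpy as np, cv2
def cam(d): return d["mtx"],d["k1"],np.array(d["R"]),np.array(d["t"])
def slopes(d,px):
    K,k1,R,t=cam(d)
    return cv2.undistortPoints(np.float64(px).reshape(-1,1,2),K,np.array([k1,0,0,0.])).reshape(-1,2)
def onplane(d,px,z):
    K,k1,R,t=cam(d); s=slopes(d,px); c=-R.T@t
    v=np.c_[s,np.ones(len(s))]@R
    return c+v*((z-c[2])/v[:,2])[:,None]
def cloud(d,mask=None):
    K,k1,R,t=cam(d); ys,xs=np.nonzero((d["z_map"]>0)&(True if mask is None else mask>0))
    Z=d["z_map"][ys,xs]; s=slopes(d,np.c_[xs,ys])
    return (np.c_[s*Z[:,None],Z]-t)@R, np.c_[xs,ys]
def tri(ds,pxs):
    A=[];b=[]
    for d,p in zip(ds,pxs):
        K,k1,R,t=cam(d); c=-R.T@t; s=slopes(d,[p])[0]; v=R.T@np.array([*s,1]); v/=np.linalg.norm(v)
        P=np.eye(3)-np.outer(v,v); A.append(P); b.append(P@c)
    x=np.linalg.lstsq(np.vstack(A),np.hstack(b),rcond=None)[0]
    return x
def hsv(d,lo,hi,roi=None):
    m=cv2.inRange(cv2.cvtColor(d["img"],cv2.COLOR_RGB2HSV),np.array(lo),np.array(hi))
    if roi is not None:
        z=np.zeros_like(m);a,b,c,e=roi;z[b:e,a:c]=m[b:e,a:c];m=z
    return m
E
python3 - <<'E'
from h import *
import pickle
D=pickle.load(open("d0.pkl","rb"))
C=dict(blue=((105,90,60),(128,255,255)),orange=((3,120,120),(14,255,255)),green=((55,120,60),(80,255,255)))
roi=dict(scene=(150,185,250,235),side=(195,145,285,205))
for k,(lo,hi) in C.items():
  cs=[]
  for n in("scene","side"):
    d=D[n];m=hsv(d,lo,hi,roi[n]);P,px=cloud(d,m)
    W=onplane(d,px,.0616); c=px.mean(0); cs.append(c)
    rr=cv2.minAreaRect(np.float32(W[:,:2])); print(k,n,len(px),c.round(1),"depth",np.median(P,0).round(4),"plane",W.mean(0).round(4),[np.round(v,4) for v in rr])
  print("tri",tri([D["scene"],D["side"]],cs).round(4))
# heights clouds
for n in("scene","side"):
  P,px=cloud(D[n]); ok=(P[:,0]>.2)&(P[:,0]<.95)&(abs(P[:,1])<.6)
  P=P[ok]; print(n,len(P))
  g=np.zeros((600,800,3),np.uint8)
im=[]
for n,r in(("scene",(120,150,345,260)),("side",(185,135,365,275))):
  a,b,c,e=r; im.append(cv2.resize(D[n]["img"][b:e,a:c,::-1],(800,int(800*(e-b)/(c-a))),interpolation=cv2.INTER_CUBIC)[:590])
cv2.imwrite("pics/c.png",im[1]); cv2.imwrite("pics/d.png",im[0])
E
```

```text
blue scene 143 [225.3 202.6] depth [0.5429 0.0978 0.0597] plane [0.5358 0.1001 0.0616] [array([0.5294, 0.1005]), array([0.042 , 0.0876]), np.float64(85.8388)]
blue side 225 [233.2 181.1] depth [0.5277 0.0944 0.0606] plane [0.5211 0.1282 0.0616] [array([0.5188, 0.1532]), array([0.0946, 0.1676]), np.float64(12.3996)]
tri [0.5131 0.1139 0.0734]
orange scene 71 [182.7 209.2] depth [0.5407 0.2259 0.06  ] plane [0.563  0.214  0.0616] [array([0.6057, 0.1939]), array([0.0718, 0.2424]), np.float64(58.4357)]
orange side 138 [224.3 163. ] depth [0.5557 0.2376 0.0594] plane [0.5507 0.234  0.0616] [array([0.5682, 0.2328]), array([0.049 , 0.1482]), np.float64(89.1263)]
tri [0.5444 0.2234 0.0696]
green scene 113 [199.  203.8] depth [0.5759 0.1616 0.0597] plane [0.567  0.164  0.0616] [array([0.557, 0.164]), array([0.0384, 0.0814]), np.float64(88.399)]
green side 94 [237.6 171.7] depth [0.5683 0.1669 0.0595] plane [0.5618 0.1644 0.0616] [array([0.5579, 0.1643]), array([0.034 , 0.0848]), np.float64(86.5097)]
tri [0.5627 0.1653 0.0622]
scene 79001
side 74188
```

View pics/c.png

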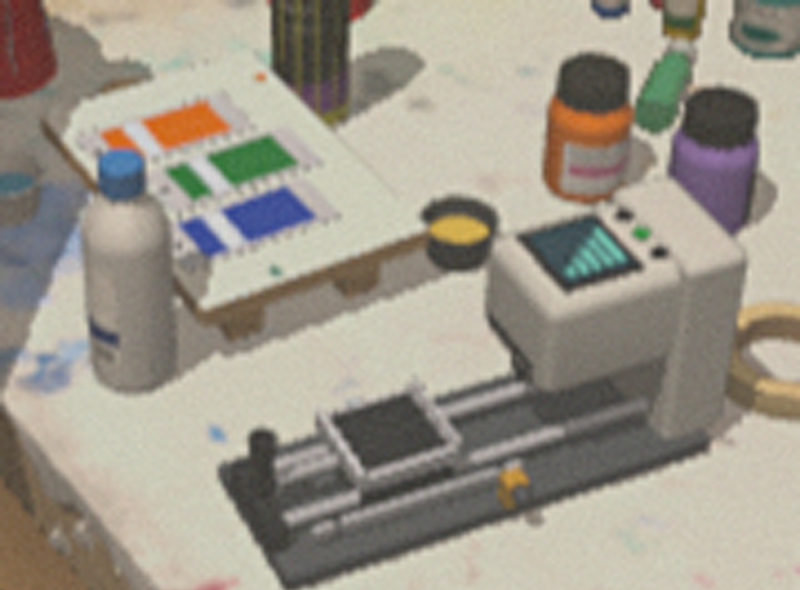

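View pics/d.png

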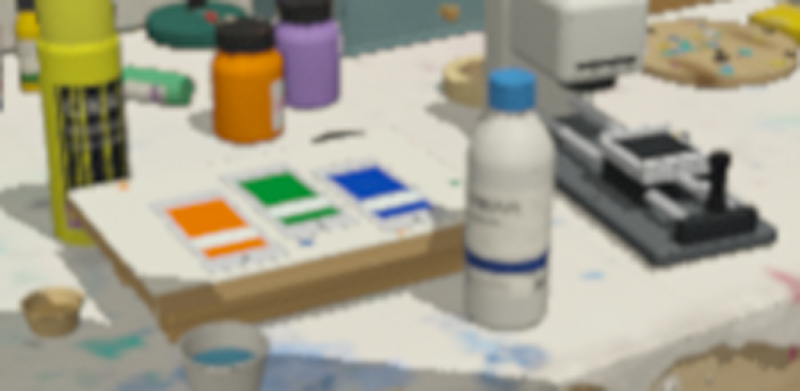

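Side crop: the bottle stands at the board's near right corner, and the black pot at the far right corner, at crop (458,230). The stage is at (390,430) and the knob at (262,450). The scene crop agrees, and it puts the spray can behind the far left corner. So the panel should go out over the far edge.

Run:
```python
from h import *
import pickle
D=pickle.load(open("d0.pkl","rb"))
A=[]
for n in("scene","side"):
  P,px=cloud(D[n]); A.append(P)
  b=P[(P[:,2]>.055)&(P[:,2]<.065)&(P[:,1]>-.0)&(P[:,1]<.36)&(P[:,0]>.38)&(P[:,0]<.72)]
  H=cv2.convexHull(np.float32(b[:,:2])); r=cv2.minAreaRect(np.float32(b[:,:2])); print(n,"board",[np.round(v,3) for v in r],np.median(b[:,2]).round(4), cv2.boxPoints(r).round(3).tolist())
P=np.vstack(A)
P=P[(P[:,0]>.3)&(P[:,0]<.95)&(P[:,1]>-.35)&(P[:,1]<.45)&(P[:,2]<.26)]
# top-down max-height map, 2 mm... world x up, y left
g=np.full((325,400),-1.)
i=((.95-P[:,0])/.002).astype(int).clip(0,324); j=((.45-P[:,1])/.002).astype(int).clip(0,399)
np.maximum.at(g,(i,j),P[:,2])
v=cv2.applyColorMap((g.clip(0,.2)/.2*255).astype(np.uint8),cv2.COLORMAP_JET); v[g<-.5]=0
v=cv2.resize(v,(730,593),interpolation=cv2.INTER_NEAREST)
for k in range(4,10): y=int((.95-k/10)/.65*593); cv2.line(v,(0,y),(729,y),(255,255,255),1); cv2.putText(v,f"x.{k}",(0,y),0,.4,(255,255,255))
for k in range(-3,5): x=int((.45-k/10)/.8*730); cv2.line(v,(x,0),(x,592),(255,255,255),1); cv2.putText(v,f"y{k/10}",(x,590),0,.4,(255,255,255))
cv2.imwrite("pics/e.png",v)
```

```text
scene board [array([0.54 , 0.174]), array([0.32 , 0.264]), np.float64(75.927)] 0.0592 [[0.37299999594688416, 0.050999999046325684], [0.6290000081062317, -0.013000000268220901], [0.7070000171661377, 0.296999990940094], [0.45100000500679016, 0.3610000014305115]]
side board [array([0.549, 0.158]), array([0.328, 0.262]), np.float64(71.624)] 0.0587 [[0.37299999594688416, 0.04399999976158142], [0.621999979019165, -0.039000000804662704], [0.7250000238418579, 0.2720000147819519], [0.47600001096725464, 0.35499998927116394]]
```

View pics/e.png

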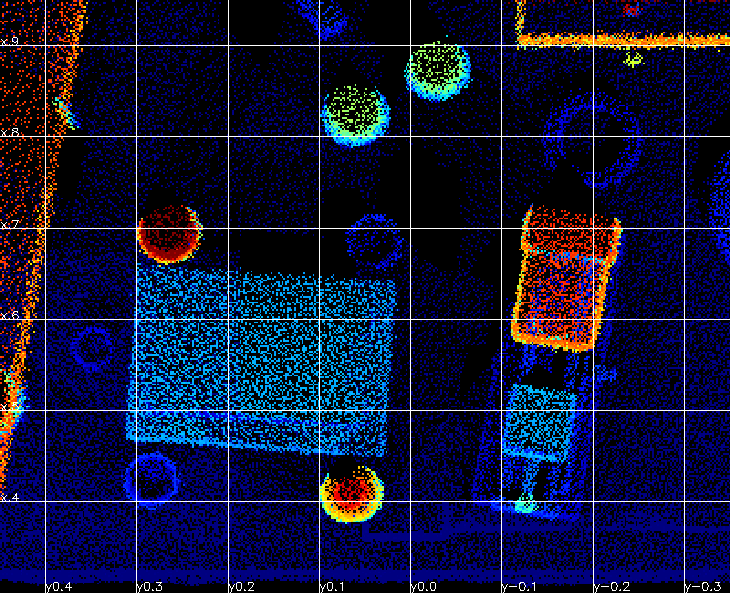

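The height map gives these world positions:
- **Board:** about (0.55, 0.165), yawed about -3.5°.
- **Bottle:** (0.41, 0.065).
- **Spray can:** (0.70, 0.265).
- **Black pot:** (0.685, 0.04), beyond the far edge.
- **Nest:** about (0.488, -0.143).
- **Knob:** about (0.398, -0.125).
- **Head front:** about 85 mm ahead of the nest.

Next I'll go above the scene for wrist-camera views.

Emit:
{"method": "servo_tool", "body": {"translation": [[0,0,-0.06],[0,0,-0.06],[-0.03,-0.05,0],[-0.03,-0.05,0],[-0.03,-0.05,0],[-0.03,-0.05,0],[-0.03,-0.05,0],[-0.03,-0.05,0],[-0.03,-0.05,0],[-0.03,-0.05,0]], "turn": [[0,0,-0.175],[0,0,-0.175],[0,0,0],[0,0,0],[0,0,0],[0,0,0],[0,0,0],[0,0,0],[0,0,0],[0,0,0]], "grip": 0}}

```text
clock: 1.4
tool_pos: [0.466, 0.1555, 0.3587]
eef_rot: [0.032, 0.999, 0.0, 0.0]
contact_force: [1.7, 1.3, -0.7]
opening: 0.005
finger_force: 0.0
```

Emit:
{"method": "servo_tool", "body": {"translation": [[-0.03,-0.05,0],[-0.03,-0.05,0],[0,0,0],[0,0,0]], "turn": [[0,0,0],[0,0,0],[0,0,0],[0,0,0]]}}

```text
clock: 1.9
tool_pos: [0.5184, 0.0542, 0.3584]
eef_rot: [0.032, 0.999, 0.0, -0.0]
contact_force: [0.7, -0.5, -0.1]
opening: 0.004
finger_force: 0.0
```

```bash
cat > look.py <<'E'
import sys,pickle,cv2,numpy as np
from plant import r, optics
D={n:optics.snapshot(n) for n in sys.argv[2:]}
D["state"]=r.get_state()
pickle.dump(D,open(sys.argv[1]+".pkl","wb"))
for n in sys.argv[2:]: cv2.imwrite(f"pics/{sys.argv[1]}_{n}.png",D[n]["img"][:,:,::-1])
s=D["state"];print(round(float(s["clock"]),2),np.round(s["tool_pos"],4),np.round(s["eef_rot"],4),np.round(s["q"],3),np.round(s["contact_force"],1),round(float(s["opening"]),3))
E
python3 look.py w1 wrist
```

```text
1.95 [0.5183 0.055  0.3586] [ 3.140e-02  9.995e-01  5.000e-04 -4.000e-04] [-0.024  0.418 -0.258  1.698  0.119  1.041  1.187] [-0.  -0.2  0.1] 0.002
```

View pics/w1_wrist.png

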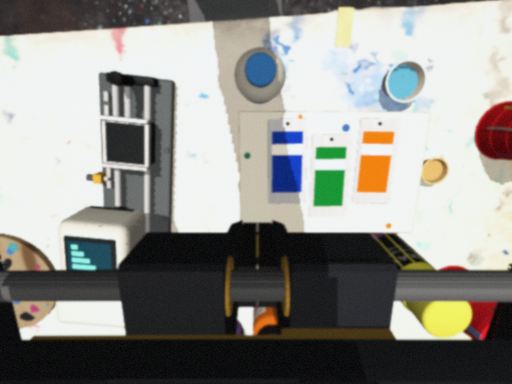

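The wrist view shows blue paint at cols 272-302, rows 130-193, the stage at (127,143) and the knob at (116,78). Next I'll measure edges and triangulate heights.

Run:
```python
from h import *
import pickle
W=pickle.load(open("w1.pkl","rb"))["wrist"]; D=pickle.load(open("d0.pkl","rb"))
g=cv2.cvtColor(W["img"],cv2.COLOR_RGB2GRAY)
print("col287",g[104:132,287].tolist(),g[188:240,287].tolist()); print("row170",g[170,236:326].tolist())
def comp(d,lo,hi,roi):
    m=hsv(d,lo,hi,roi);n,l,s,c=cv2.connectedComponentsWithStats(cv2.morphologyEx(m,cv2.MORPH_CLOSE,np.ones((1,1))))
    return l,s,c
for nme,lo,hi in(("blue",(108,120,60),(125,255,255)),("green",(50,100,50),(80,255,255)),("orange",(5,120,120),(18,255,255))):
    m=hsv(W,lo,hi,(262,125,400,215)); ys,xs=np.nonzero(m); 
    w=onplane(W,np.c_[xs,ys],.0616); rr=cv2.minAreaRect(np.float32(w[:,:2])); print(nme,[np.round(v,4) for v in rr], cv2.boxPoints(cv2.minAreaRect(np.float32(np.c_[xs,ys]))).round(1).tolist())
    # big patch centroid triangulated wrist/side/scene
    out=[];ds=[]
    for d,roi in((W,(262,125,400,215)),(D["scene"],(150,185,250,235)),(D["side"],(195,145,285,205))):
        l,s,c=comp(d,lo,hi,roi); k=1+s[1:,4].argmax(); out.append(c[k]);ds.append(d)
    print("  tri",tri(ds,out).round(4),"wrist+side",tri(ds[::2],out[::2]).round(4),"wrist+scene",tri(ds[:2],out[:2]).round(4))
P,px=cloud(W)
s=P[(abs(P[:,0]-.488)<.05)&(abs(P[:,1]+.143)<.05)]
st=s[(s[:,2]>.05)&(s[:,2]<.075)]
r=cv2.minAreaRect(np.float32(st[:,:2])); print("stage",[np.round(v,4) for v in r],np.percentile(st[:,2],[5,50,95]).round(4))
k=P[(abs(P[:,0]-.398)<.03)&(abs(P[:,1]+.125)<.03)&(P[:,2]>.08)]; print("knob",len(k),k.mean(0).round(4),k[:,2].max().round(4))
h=P[(P[:,2]>.1)&(P[:,1]<-.05)&(P[:,0]<.75)&(P[:,0]>.5)]; print("head front",np.percentile(h[:,0],[.5,2,5]),np.percentile(h[:,1],[1,99]))
b=P[(abs(P[:,2]-.06)<.004)&(P[:,1]>-.02)&(P[:,1]<.33)&(P[:,0]>.4)&(P[:,0]<.68)]; r=cv2.minAreaRect(np.float32(b[:,:2])); print("board",[np.round(v,4) for v in r],np.median(b[:,2]))
```

```text
col287 [243, 244, 243, 242, 243, 239, 232, 228, 236, 242, 243, 243, 243, 240, 235, 237, 235, 212, 150, 98, 113, 178, 230, 240, 241, 238, 227, 168] [36, 42, 45, 64, 109, 143, 158, 159, 162, 163, 162, 161, 158, 159, 166, 174, 186, 189, 195, 189, 192, 192, 192, 190, 192, 191, 193, 191, 190, 192, 193, 195, 191, 193, 192, 193, 192, 193, 189, 185, 174, 160, 143, 119, 69, 30, 14, 8, 7, 14, 12, 14]
row170 [238, 226, 198, 181, 180, 190, 190, 193, 188, 194, 193, 194, 193, 192, 194, 193, 194, 194, 195, 192, 191, 190, 194, 194, 191, 194, 191, 193, 194, 193, 182, 169, 159, 156, 150, 126, 91, 59, 42, 44, 45, 44, 42, 46, 44, 42, 39, 42, 43, 41, 43, 43, 42, 39, 45, 45, 51, 60, 64, 70, 70, 69, 69, 71, 88, 140, 202, 233, 236, 232, 233, 240, 243, 242, 236, 233, 233, 231, 214, 184, 162, 159, 159, 161, 159, 156, 157, 159, 156, 157]
blue [array([0.5302, 0.1321]), array([0.1099, 0.1011]), np.float64(86.3098)] [[272.0, 125.0], [347.0, 125.0], [347.0, 191.0], [272.0, 191.0]]
  tri [0.5493 0.0989 0.0611] wrist+side [0.5491 0.0985 0.062 ] wrist+scene [0.5507 0.0981 0.06  ]
green [array([0.5607, 0.1632]), array
[... 210 characters left out ...]
0.5762 0.1625 0.0621] wrist+scene [0.5777 0.1624 0.0601]
orange [array([0.5418, 0.2326]), array([0.045 , 0.0916]), np.float64(85.2901)] [[356.70001220703125, 190.89999389648438], [363.6000061035156, 128.8000030517578], [393.3999938964844, 132.1999969482422], [386.5, 194.1999969482422]]
  tri [0.5584 0.2316 0.0611] wrist+side [0.5583 0.2313 0.0617] wrist+scene [0.5589 0.2313 0.0605]
stage [array([ 0.482 , -0.1406]), array([0.0681, 0.0896]), np.float64(80.3039)] [0.056  0.0618 0.0668]
knob 201 [ 0.4007 -0.1255  0.0902] 0.0936
head front [0.57019506 0.57106466 0.57294584] [-0.21913151 -0.11485651]
board [array([0.5608, 0.1641]), array([0.2909, 0.2111]), np.float64(82.8962)] 0.061906504444302415
```

Emit:
{"method": "servo_tool", "body": {"translation": [[-0.0087,0.0226,0],[-0.0087,0.0226,0],[0,0,0.05],[0,0,0.05],[0,0,0.05],[0,0,0.05],[0,0,0.05],[0,0,0.025],[0,0,0.01],[0,0,0]], "turn": [[0,0,0],[0,0,0],[0,0,0],[0,0,0],[0,0,0],[0,0,0],[0,0,0],[0,0,0],[0,0,0],[0,0,0]]}}

```text
clock: 3.2
tool_pos: [0.539, 0.0988, 0.0739]
eef_rot: [0.032, 1.0, 0.0, -0.0]
contact_force: [-0.0, 0.4, -0.3]
opening: 0.004
finger_force: 0.0
```

```bash
python3 look.py w2 wrist scene side
```

```text
3.35 [0.54   0.0982 0.075 ] [3.220e-02 9.995e-01 5.000e-04 1.100e-03] [-0.18   0.842 -0.142  1.922  0.278  0.394  0.975] [ 0.  -1.   1.2] 0.011
```

View pics/w2_wrist.png

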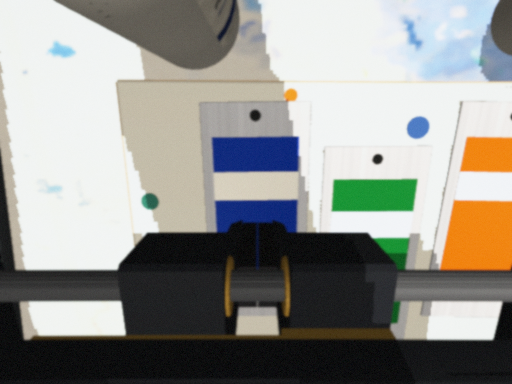

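The wrist view shows the blue panel from col 200 to 310, its near end at row 101 and the board's near edge at row 80. The finger is centred on the panel.

Run:
```python
from h import *
import pickle
W=pickle.load(open("w2.pkl","rb"))["wrist"]
g=cv2.cvtColor(W["img"],cv2.COLOR_RGB2GRAY)
print(g[160,196:216].tolist(),g[160,296:330].tolist(),g[92:108,230].tolist(), g[74:90,200].tolist())
print(onplane(W,[(201,101),(255,101),(310,101),(213,137),(298,137),(205,200),(212,200),(297,200)],.0616).round(4).tolist())
print(onplane(W,[(130,80),(200,80),(400,81),(500,82)],.060).round(4).tolist())
```

```text
[189, 190, 188, 189, 190, 182, 172, 157, 159, 162, 159, 160, 159, 161, 160, 157, 135, 93, 60, 49] [49, 68, 107, 144, 179, 216, 235, 241, 242, 241, 241, 238, 235, 237, 242, 244, 243, 244, 242, 244, 244, 243, 244, 244, 244, 242, 240, 229, 225, 232, 236, 237, 237, 238] [185, 188, 188, 189, 189, 187, 188, 189, 178, 165, 153, 164, 167, 165, 167, 166] [179, 182, 178, 177, 179, 173, 157, 152, 170, 183, 186, 186, 187, 187, 188, 188]
[[0.4661, 0.0746, 0.0616], [0.4678, 0.1025, 0.0616], [0.4696, 0.131, 0.0616], [0.4848, 0.0789, 0.0616], [0.4877, 0.1243, 0.0616], [0.5197, 0.0707, 0.0616], [0.52, 0.0747, 0.0616], [0.523, 0.1228, 0.0616]]
[[0.4535, 0.039, 0.06], [0.4557, 0.0749, 0.06], [0.4627, 0.1776, 0.06], [0.4665, 0.2287, 0.06]]
```

Emit:
{"method": "servo_tool", "body": {"translation": [[0,0,0.008],[0,0,0.003],[0,0,0.001],[0,0,0]], "turn": [[0,0,0],[0,0,0],[0,0,0],[0,0,0]]}}

```text
clock: 3.85
tool_pos: [0.5391, 0.0976, 0.0621]
eef_rot: [0.032, 0.999, -0.0, -0.0]
contact_force: [-1.2, -0.1, 4.3]
opening: 0.003
finger_force: 2.4
```

Contact is 4.3 N. Now I'll slide it toward the far edge.

Emit:
{"method": "servo_tool", "body": {"translation": [[-0.002,0,0.0003],[-0.004,0,0],[-0.006,0,0],[-0.008,0,0],[-0.008,0,0],[-0.008,0,0],[-0.006,0,0],[-0.004,0,0],[-0.002,0,0],[0,0,0]], "turn": [[0,0,0],[0,0,0],[0,0,0],[0,0,0],[0,0,0],[0,0,0],[0,0,0],[0,0,0],[0,0,0],[0,0,0]]}}

```text
clock: 5.1
tool_pos: [0.5876, 0.0947, 0.0621]
eef_rot: [0.032, 0.999, 0.0, 0.001]
contact_force: [-0.6, 0.1, 5.3]
opening: 0.004
finger_force: 3.0
```

```bash
python3 look.py w3 wrist
python3 - <<'E'
from h import *
import pickle
W=pickle.load(open("w3.pkl","rb"))["wrist"]
g=cv2.cvtColor(W["img"],cv2.COLOR_RGB2GRAY)
print([ (c,g[90:115,c].tolist()) for c in(225,285)],g[160,190:216].tolist(),g[160,292:312].tolist())
E
```

```text
5.15 [0.5876 0.0947 0.0621] [3.240e-02 9.995e-01 2.000e-04 6.000e-04] [-0.145  0.9   -0.162  1.781  0.276  0.481  1.014] [-1.5  0.5  5.4] 0.007
[(225, [190, 192, 190, 191, 190, 189, 189, 191, 191, 187, 171, 156, 158, 162, 163, 164, 164, 164, 162, 164, 165, 161, 164, 162, 163]), (285, [190, 191, 189, 189, 187, 186, 190, 189, 188, 175, 155, 156, 165, 165, 166, 166, 165, 166, 168, 165, 165, 166, 166, 165, 166])] [190, 192, 192, 194, 191, 190, 193, 191, 189, 184, 168, 159, 158, 161, 163, 157, 160, 162, 163, 162, 153, 124, 82, 47, 44, 41] [41, 40, 43, 41, 39, 43, 40, 41, 39, 42, 45, 76, 118, 150, 160, 166, 183, 219, 237, 240]
```

There is no slip: the near end is still at row 100 in the tool view. Continuing 50 mm.

Emit:
{"method": "servo_tool", "body": {"translation": [[-0.002,0,0],[-0.004,0,0],[-0.006,0,0],[-0.008,0,0],[-0.008,0,0],[-0.008,0,0],[-0.006,0,0],[-0.005,0,0],[-0.003,0,0],[0,0,0]], "turn": [[0,0,0],[0,0,0],[0,0,0],[0,0,0],[0,0,0],[0,0,0],[0,0,0],[0,0,0],[0,0,0],[0,0,0]]}}

```text
clock: 6.4
tool_pos: [0.6377, 0.0914, 0.0621]
eef_rot: [0.032, 0.999, 0.0, 0.001]
contact_force: [0.6, 0.3, 5.0]
opening: 0.007
finger_force: 2.5
```

Emit:
{"method": "servo_tool", "body": {"translation": [[0,0,-0.005],[0,0,-0.05],[0,0,-0.05],[0,0,-0.05],[0,0,-0.02],[0,0,0]], "turn": [[0,0,0],[0,0,0],[0,0,0],[0,0,0],[0,0,0],[0,0,0]], "grip": 0.95}}

```text
clock: 7.15
tool_pos: [0.6378, 0.0914, 0.2381]
eef_rot: [0.032, 0.999, 0.0, 0.002]
contact_force: [-0.1, -0.4, -1.2]
opening: 0.667
finger_force: 0.0
```

```bash
python3 look.py w4 wrist scene side
```

```text
7.3 [0.6359 0.091  0.2348] [ 3.230e-02  9.995e-01 -4.000e-04 -1.400e-03] [-0.084  0.722 -0.243  1.508  0.198  0.939  1.12 ] [ 0.6 -0.   0. ] 0.8
```

View pics/w4_wrist.png

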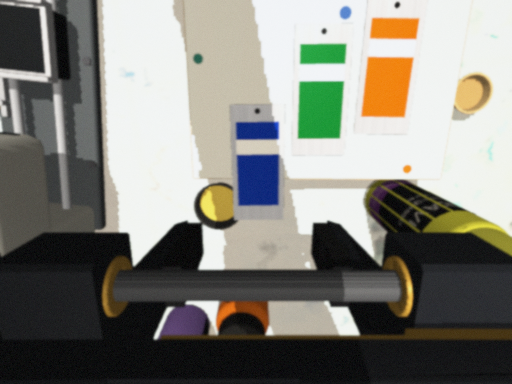

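The blue panel lies straight with about 44 mm overhang (board edge at row 180, panel end at row 218). The pot at (217,205) is low, and the neighbours have not moved. Next I'll measure and plan a tilted grip.

```bash
cat > to.py <<'E'
import numpy as np
from scipy.spatial.transform import Rotation as Ro
def delta(s,p,R):
    "shift & turn in present tool frame to reach TCP p, rotation R"
    R0=Ro.from_quat(s["eef_rot"]); return R0.inv().apply(np.array(p)-s["tool_pos"]).round(4),(R0.inv()*R).as_rotvec().round(4)
def rot(yaw_y,lean):
    """tool y axis horizontal at world angle yaw_y; lean = tilt so the body leans toward -tool x"""
    y=np.array([np.cos(yaw_y),np.sin(yaw_y),0]); z=np.array([0,0,-1.]); x=np.cross(y,z)
    return Ro.from_matrix(np.c_[x,y,z])*Ro.from_rotvec([0,lean,0])
E
python3 - <<'E'
from h import *; from to import *
import pickle
A=pickle.load(open("w4.pkl","rb")); W=A["wrist"]; s=A["state"]
g=cv2.cvtColor(W["img"],cv2.COLOR_RGB2GRAY)
print([(c,g[208:226,c].tolist()) for c in(245,270)],[(c,g[98:110,c].tolist()) for c in(245,270)],g[205,228:292].tolist(), [(c,g[172:186,c].tolist()) for c in(215,300)])
m=hsv(W,(108,120,60),(125,255,255),(225,115,290,215)); ys,xs=np.nonzero(m); w=onplane(W,np.c_[xs,ys],.0616)
rr=cv2.minAreaRect(np.float32(w[:,:2]));print([np.round(v,4) for v in rr])
E
```

```text
[(245, [164, 164, 163, 164, 164, 165, 165, 165, 163, 165, 168, 173, 181, 184, 184, 184, 184, 184]), (270, [165, 167, 165, 162, 163, 166, 165, 163, 162, 165, 166, 172, 182, 184, 186, 182, 183, 185])] [(245, [189, 191, 190, 191, 189, 179, 166, 167, 168, 165, 166, 165]), (270, [237, 232, 227, 223, 203, 184, 172, 170, 171, 171, 170, 168])] [151, 152, 150, 147, 154, 160, 160, 160, 158, 147, 126, 108, 104, 100, 104, 102, 103, 106, 104, 103, 101, 106, 108, 112, 110, 114, 113, 115, 116, 116, 112, 113, 113, 110, 110, 111, 109, 110, 115, 113, 112, 112, 114, 116, 127, 128, 128, 129, 127, 130, 143, 156, 159, 164, 160, 164, 167, 179, 184, 184, 187, 186, 182, 183] [(215, [192, 192, 192, 190, 192, 181, 172, 175, 180, 183, 161, 111, 68, 93]), (300, [243, 244, 244, 243, 244, 239, 222, 200, 188, 181, 182, 184, 181, 185])]
[array([0.6316, 0.0922]), array([0.0444, 0.0929]), np.float64(87.3245)]
```

Run:
```python
from h import *; from to import *
import pickle
A=pickle.load(open("w4.pkl","rb")); W=A["wrist"]; s=A["state"]
e=onplane(W,[(245,219.2),(270,219.2),(245,103.3),(270,103),(232,205),(285,205)],.0616); print(e.round(4).tolist())
f=(onplane(W,[(258.7,219.2)],.0616)[0]); n=onplane(W,[(257.7,103.2)],.0616)[0]; print(f,n,np.linalg.norm(f-n))
print("edge",onplane(W,[(215,178),(300,178.5)],.06).round(4).tolist())
c=np.r_[.6327,.0922,.0608]; a=np.deg2rad(-3.2); u=np.r_[np.cos(a),np.sin(a),0]
print("far end by paint",c+.065*u)
for s_ in(.05,):
  G=c+(.065-.014)*u
  R=rot(np.pi/2+a,.5236); z=R.apply([0,0,1]); T=G+.010*z
  print("TCP",T.round(4),z.round(3),"tool y",R.apply([0,1,0]).round(3)); print(delta(s,T-.10*z,R), delta(s,T,R))
  Rn=rot(np.pi/2+a,0); print("turn only",delta(s,s["tool_pos"],Rn), "shift in final frame", R.inv().apply(T-s["tool_pos"]).round(4))
```

```text
[[0.6954, 0.0739, 0.0616], [0.6973, 0.1032, 0.0616], [0.5652, 0.0838, 0.0616], [0.5666, 0.1101, 0.0616], [0.6769, 0.0602, 0.0616], [0.6809, 0.1214, 0.0616]]
[0.69640439 0.08994348 0.0616    ] [0.56595557 0.0971438  0.0616    ] 0.13064738643177207
edge [[0.644, 0.0436, 0.06], [0.6509, 0.1398, 0.06]]
far end by paint [0.69759865 0.0885716  0.0608    ]
TCP [0.6786 0.0896 0.0521] [-0.499  0.028 -0.866] tool y [0.056 0.998 0.   ]
(array([-0.093 ,  0.0019,  0.0958]), array([ 0.0015,  0.5207, -0.0089])) (array([-0.0432,  0.0016,  0.1826]), array([ 0.0015,  0.5207, -0.0089]))
turn only (array([0., 0., 0.]), array([-0.0008, -0.0029, -0.0088])) shift in final frame [-0.1283  0.001   0.1368]
```

Emit:
{"method": "servo_tool", "body": {"translation": [[0,0,0],[0,0,0],[0,0,0],[-0.042,0,0],[-0.043,0.001,0],[-0.043,0.001,0],[0,0,0.04],[0,0,0.04],[0,0,0.02],[0,0,0]], "turn": [[0,0.174,0],[0,0.174,0],[0,0.174,0],[0,0,0],[0,0,0],[0,0,0],[0,0,0],[0,0,0],[0,0,0],[0,0,0]], "grip": 0.95}}

```text
clock: 8.55
tool_pos: [0.6838, 0.0873, 0.0874]
eef_rot: [0.039, 0.965, 0.011, -0.259]
contact_force: [0.5, -0.1, 0.6]
opening: 0.948
finger_force: 0.0
```

```bash
python3 look.py w5 wrist side
python3 - <<'E'
from to import *
import pickle
s=pickle.load(open("w5.pkl","rb"))["state"]
print(delta(s,[.678,.0912,.0521],rot(np.pi/2-np.deg2rad(3.2),.5236)))
E
```

```text
8.65 [0.6865 0.0873 0.0899] [ 0.0386  0.9658  0.0115 -0.2561] [-0.148  1.262  0.026  0.745 -0.132  1.643  1.382] [-0.8 -0.4 -0.1] 0.947
(array([-0.0111,  0.0031,  0.0371]), array([ 0.0143,  0.0052, -0.0202]))
```

View pics/w5_wrist.png

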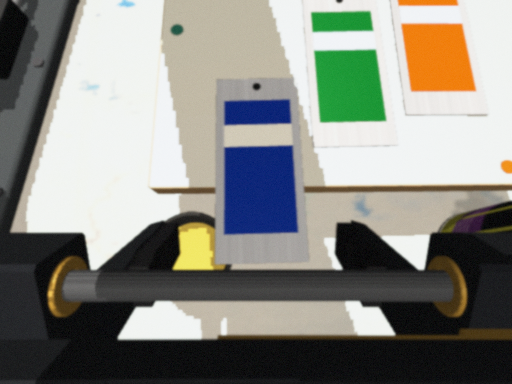

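The panel sits centred between the open fingers, with a small yaw error. I'll correct it, advance and close.

Emit:
{"method": "servo_tool", "body": {"translation": [[-0.006,0.003,0.012],[-0.005,0,0.012],[0,0,0.012],[0,0,0]], "turn": [[0.014,0.005,-0.02],[0,0,0],[0,0,0],[0,0,0]]}}

```text
clock: 9.15
tool_pos: [0.6768, 0.0908, 0.0524]
eef_rot: [0.027, 0.965, 0.007, -0.26]
contact_force: [0.1, -0.9, -0.3]
opening: 0.951
finger_force: 0.0
```

```bash
python3 look.py w6 wrist side
python3 - <<'E'
from to import *
import pickle
s=pickle.load(open("w6.pkl","rb"))["state"]
print(delta(s,[.678,.0912,.0521],rot(np.pi/2-np.deg2rad(3.2),.5236)))
E
```

```text
9.25 [0.6782 0.0908 0.0538] [ 0.0271  0.9656  0.0075 -0.2583] [-0.158  1.291  0.022  0.784 -0.122  1.581  1.4  ] [0.1 0.5 1. ] 0.949
(array([-0.0006,  0.0004,  0.0016]), array([ 0.0005,  0.0008, -0.0002]))
```

Emit:
{"method": "servo_tool", "body": {"translation": [[0,0,0.001],[0,0,0],[0,0,0],[0,0,0],[0,0,0],[0,0,0]], "turn": [[0,0,0],[0,0,0],[0,0,0],[0,0,0],[0,0,0],[0,0,0]], "grip": 0.5, "grip_force": 35}}

```text
clock: 10.0
tool_pos: [0.6777, 0.091, 0.0527]
eef_rot: [0.027, 0.966, 0.008, -0.258]
contact_force: [0.1, -0.1, 0.6]
opening: 0.637
finger_force: 35.0
```

Emit:
{"method": "servo_tool", "body": {"translation": [[0.002,0,-0.0035],[0.005,0,-0.0087],[0.01,0,-0.0173],[0.02,0,-0.0346],[0.02,0,-0.0346],[0.01,0,-0.0173],[0,0,0]], "turn": [[0,0,0],[0,0,0],[0,0,0],[0,0,0],[0,0,0],[0,0,0],[0,0,0]]}}

```text
clock: 10.88
tool_pos: [0.6785, 0.091, 0.1885]
eef_rot: [0.027, 0.966, 0.008, -0.257]
contact_force: [1.9, 0.0, -0.6]
opening: 0.632
finger_force: 35.0
```

```bash
python3 look.py w7 wrist scene side
python3 - <<'E'
from h import *
import pickle
A=pickle.load(open("w7.pkl","rb"));s=A["state"];W=A["wrist"]
P,px=cloud(W,hsv(W,(108,120,60),(125,255,255),(190,60,330,260)))
# fit plane of blue paint
z0=np.median(P[:,2]); Q=P[abs(P[:,2]-z0)<.03]; c=Q.mean(0); n=np.linalg.svd(Q-c)[2][2]; print(len(Q),c.round(4),n.round(3), s["tool_pos"])
rr=cv2.minAreaRect(np.float32(Q[:,:2]));print([np.round(v,4) for v in rr])
E
```

```text
11.03 [0.6767 0.0908 0.1849] [ 0.0271  0.9652  0.0073 -0.26  ] [-0.159  1.155  0.029  0.735 -0.127  1.769  1.382] [-0.5  0.1 -1. ] 0.635
11044 [0.6402 0.0928 0.1981] [-0.014  0.001  1.   ] [0.67665838 0.09076864 0.18490163]
[array([0.6318, 0.0932]), array([0.046 , 0.0939]), np.float64(87.3549)]
```

View pics/w7_wrist.png

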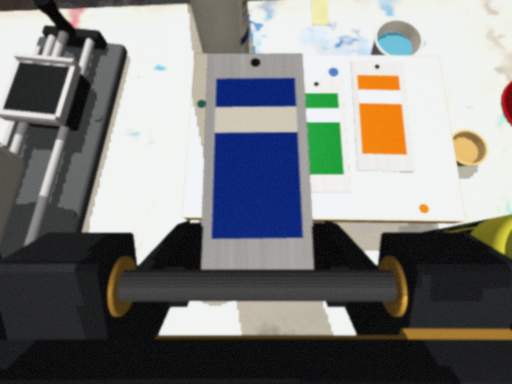

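The panel is held level (surface normal within 0.8°) and the stage is visible at (40,88). Next I'll fix the nest and knob positions from several views.

Run:
```python
from h import *
import pickle
D=pickle.load(open("d0.pkl","rb")); w1=pickle.load(open("w1.pkl","rb"))["wrist"]; A7=pickle.load(open("w7.pkl","rb"))
V=[("w1",w1,(100,110,165,175),(127,143)),("w7",A7["wrist"],(0,45,100,130),(37,88)),("side",D["side"],(245,210,300,255),(273,232)),("side7",A7["side"],(245,210,300,255),(273,232)),("scene",D["scene"],(285,170,330,210),(303,191))]
cs=[];ds=[]
for n,d,(a,b,c,e),seed in V:
    g=cv2.cvtColor(d["img"],cv2.COLOR_RGB2GRAY); m=np.zeros_like(g); m[b:e,a:c]=(g[b:e,a:c]<95)*255
    nl,l,st,ce=cv2.connectedComponentsWithStats(m,connectivity=4); k=l[seed[1],seed[0]]
    ys,xs=np.nonzero(l==k); w=onplane(d,np.c_[xs,ys],.06); rr=cv2.minAreaRect(np.float32(w[:,:2]))
    print(n,k,st[k],ce[k].round(1),w.mean(0).round(4),[np.round(v,4) for v in rr])
    cs.append(ce[k]);ds.append(d)
for I in([0,2],[0,4],[1,2],[0,1],[0,1,2,4]): print(I,tri([ds[i] for i in I],[cs[i] for i in I]).round(4))
# knob from depth clouds
for n,d in(("w1",w1),("side",D["side"]),("scene",D["scene"]),("w7",A7["wrist"])):
    P,_=cloud(d); k=P[(abs(P[:,0]-.398)<.025)&(abs(P[:,1]+.125)<.025)&(P[:,2]>.078)&(P[:,2]<.1)]
    if len(k)>5: print("knob",n,len(k),((k.min(0)+k.max(0))/2).round(4),k.mean(0).round(4),k.max(0).round(4),k.min(0).round(4))
    h=P[(P[:,2]>.1)&(P[:,2]<.16)&(P[:,1]<-.1)&(P[:,1]>-.21)&(P[:,0]<.75)&(P[:,0]>.5)]
    if len(h)>50: print("  head min x",np.percentile(h[:,0],[.3,2]))
```

```text
w1 5 [ 106  123   38   41 1422] [124.9 142.7] [ 0.4883 -0.1424  0.06  ] [array([ 0.4884, -0.1427]), array([0.0547, 0.0579]), np.float64(80.4851)]
w7 3 [   4   63   64   51 2359] [36.3 87.8] [ 0.4881 -0.1433  0.06  ] [array([ 0.4871, -0.1432]), array([0.0561, 0.0591]), np.float64(80.4086)]
side 5 [260 224  25  16 240] [271.8 231.7] [ 0.487  -0.1407  0.06  ] [array([ 0.4872, -0.1403]), array([0.0519, 0.0574]), np.float64(80.2664)]
side7 5 [260 224  25  16 236] [271.9 231.6] [ 0.4872 -0.1407  0.06  ] [array([ 0.4871, -0.1401]), array([0.0515, 0.0564]), np.float64(81.3806)]
scene 4 [294 188  20   7  85] [303.4 190.6] [ 0.4895 -0.1392  0.06  ] [array([ 0.4899, -0.14  ]), array([0.0473, 0.0399]), np.float64(81.098)]
[0, 2] [ 0.4873 -0.1416  0.0608]
[0, 4] [ 0.4889 -0.1408  0.0603]
[1, 2] [ 0.4876 -0.1421  0.0605]
[0, 1] [ 0.4883 -0.1429  0.06  ]
[0, 1, 2, 4] [ 0.4884 -0.1412  0.0603]
knob w1 201 [ 0.4005 -0.1266  0.0869] [ 0.4007 -0.1255  0.0902] [ 0.4093 -0.1176  0.0936] [ 0.3917 -0.1357  0.0801]
  head min x [0.56970139 0.57021412]
knob side 38 [ 0.3992 -0.1297  0.086 ] [ 0.3975 -0.1294  0.0862] [ 0.4089 -0.12    0.0933] [ 0.3895 -0.1394  0.0787]
  head min x [0.56802527 0.56884569]
knob scene 35 [ 0.3974 -0.1238  0.0839] [ 0.395  -0.1224  0.0843] [ 0.4064 -0.1146  0.0894] [ 0.3883 -0.133   0.0784]
  head min x [0.56569559 0.56757543]
knob w7 255 [ 0.4036 -0.1268  0.0854] [ 0.4058 -0.1244  0.0868] [ 0.4102 -0.1173  0.0927] [ 0.3971 -0.1363  0.0781]
  head min x [0.58204248 0.586167  ]
```

```bash
cat > plan.py <<'E'
from to import *
import pickle
s7=pickle.load(open("w7.pkl","rb"))["state"]
def Z(a): return Ro.from_euler("z",a,degrees=True)
nest=np.r_[.488,-.142,.060]; Rr=Z(-9.6)
off=np.r_[.6318,.0932,.1963]-s7["tool_pos"]      # panel centre from TCP, world, at w7
rotd=Z(-9.6-90+2.9)                               # panel yaw now -2.9 -> x_panel along -y_r
R7=Ro.from_quat(s7["eef_rot"])
def place(shift_y,up):
    c=nest+Rr.apply([0,shift_y,up]); return c-rotd.apply(off), rotd*R7
E
python3 - <<'E'
from plan import *
p,R=place(-.007,.06); print("hover",p.round(4), R.as_quat().round(4), "lean z",R.apply([0,0,1]).round(3))
print("translate only, now frame",delta(s7,[p[0],p[1],.30],R))
print(R.inv().apply([0,0,-1]).round(3))
E
```

```text
hover [ 0.4792 -0.1932  0.1086] [ 0.7392  0.6212  0.1991 -0.1674] lean z [ 0.086  0.495 -0.865]
translate only, now frame (array([ 0.2145, -0.2946, -0.0085]), array([-8.4770e-01,  2.0000e-04,  1.4594e+00]))
[-0.502  0.     0.865]
```

Emit:
{"method": "servo_tool", "body": {"translation": [[0.0287,0,-0.0497],[0.0287,0,-0.0497],[0.0196,-0.0368,0.0114],[0.0196,-0.0368,0.0114],[0.0196,-0.0368,0.0114],[0.0196,-0.0368,0.0114],[0.0196,-0.0368,0.0114],[0.0196,-0.0368,0.0114],[0.0196,-0.0368,0.0114],[0.0196,-0.0368,0.0114]], "turn": [[0,0,0],[0,0,0],[0,0,0],[0,0,0],[0,0,0],[0,0,0],[0,0,0],[0,0,0],[0,0,0],[0,0,0]]}}

```text
clock: 12.28
tool_pos: [0.4784, -0.1938, 0.2993]
eef_rot: [0.027, 0.965, 0.008, -0.26]
contact_force: [0.9, -0.6, -1.2]
opening: 0.636
finger_force: 35.0
```

Emit:
{"method": "servo_tool", "body": {"translation": [[0,0,0],[0,0,0],[0,0,0],[0,0,0],[0,0,0],[0,0,0],[0,0,0],[0,0,0],[0,0,0],[0,0,0]], "turn": [[-0.0848,0,0.1459],[-0.0848,0,0.1459],[-0.0848,0,0.1459],[-0.0848,0,0.1459],[-0.0848,0,0.1459],[-0.0848,0,0.1459],[-0.0848,0,0.1459],[-0.0848,0,0.1459],[-0.0848,0,0.1459],[-0.0848,0,0.1459]]}}

```text
clock: 13.52
tool_pos: [0.4792, -0.193, 0.2992]
eef_rot: [0.741, 0.619, 0.2, -0.167]
contact_force: [-0.4, 0.9, -1.3]
opening: 0.631
finger_force: 35.0
```

```bash
python3 look.py w8 wrist side scene
python3 - <<'E'
from plan import *
s=pickle.load(open("w8.pkl","rb"))["state"]
p,R=place(-.007,.06); print(p,delta(s,p,R)); print("turn only",delta(s,s["tool_pos"],R)[1],"shift in final frame",R.inv().apply(p-s["tool_pos"]).round(4))
E
```

```text
13.68 [ 0.4787 -0.1927  0.2999] [ 0.7385  0.6217  0.2    -0.1676] [ 0.381  0.621  0.352  1.723 -0.7    1.228  0.907] [-0.2 -0.3 -0.1] 0.636
[ 0.47918421 -0.19317033  0.10860163] (array([-0.0967,  0.0003,  0.165 ]), array([ 0.0003, -0.0018,  0.0018]))
turn only [ 0.0003 -0.0018  0.0018] shift in final frame [-0.0964  0.0005  0.1652]
```

Emit:
{"method": "servo_tool", "body": {"translation": [[-0.0241,0,0.0413],[-0.0241,0,0.0413],[-0.0241,0,0.0413],[-0.016,0,0.0276],[-0.008,0,0.0137],[0,0,0],[0,0,0]], "turn": [[0,0,0],[0,0,0],[0,0,0],[0,0,0],[0,0,0],[0,0,0],[0,0,0]]}}

```text
clock: 14.55
tool_pos: [0.4813, -0.1935, 0.1103]
eef_rot: [0.738, 0.622, 0.201, -0.166]
contact_force: [0.1, -0.1, 0.1]
opening: 0.633
finger_force: 35.0
```

```bash
python3 look.py w9 wrist side scene
python3 - <<'E'
from plan import *
from h import *
A=pickle.load(open("w9.pkl","rb"));s=A["state"]
p,R=place(-.007,.06); print(delta(s,p,R))
for n in("wrist","side","scene"):
    W=A[n]; P,px=cloud(W,hsv(W,(108,120,60),(125,255,255)))
    Q=P[(abs(P[:,2]-.12)<.03)&(abs(P[:,0]-.488)<.08)&(abs(P[:,1]+.145)<.1)]
    if len(Q)<20: print(n,len(Q)); continue
    c=Q.mean(0); nn=np.linalg.svd(Q-c)[2][2]; rr=cv2.minAreaRect(np.float32(Q[:,:2])); print(n,len(Q),c.round(4),nn.round(3),[np.round(v,4) for v in rr])
I=np.hstack([A["wrist"]["img"][:,:,::-1],cv2.resize(A["side"]["img"][150:290,200:387,::-1],(512,384))]); cv2.imwrite("pics/w9c.png",cv2.resize(I,(800,300)))
E
```

```text
14.7 [ 0.4811 -0.1935  0.1104] [ 0.7386  0.6219  0.2009 -0.1655] [ 0.457  0.894  0.225  1.856 -0.887  0.891  1.193] [-0.  -0.7 -0.3] 0.63
(array([-0.0009, -0.0019,  0.0016]), array([ 0.0045, -0.0004,  0.0033]))
wrist 11014 [ 0.4868 -0.1557  0.1203] [-0.004  0.008  1.   ] [array([ 0.4882, -0.1474]), array([0.0938, 0.0459]), np.float64(80.7338)]
side 14
scene 93 [ 0.4886 -0.1574  0.1167] [-0.016  0.003 -1.   ] [array([ 0.4901, -0.1521]), array([0.0985, 0.0436]), np.float64(87.4892)]
```

View pics/w9c.png

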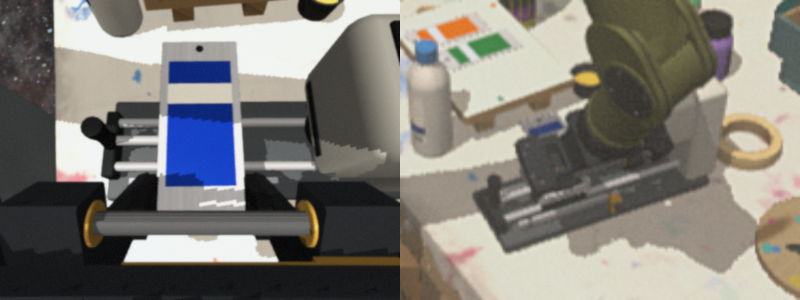

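The panel is over the stage, square to it and about 2 mm too far forward, and the hand is beside the head. I'll correct this, shift slightly outward for clearance, and lower.

Emit:
{"method": "servo_tool", "body": {"translation": [[-0.0026,-0.0016,-0.0015],[-0.005,0,0.0087],[-0.005,0,0.0087],[-0.005,0,0.0087],[-0.004,0,0.0069],[-0.003,0,0.0052],[-0.002,0,0.0035],[0,0,0],[0,0,0]], "turn": [[0.003,0,0.003],[0,0,0],[0,0,0],[0,0,0],[0,0,0],[0,0,0],[0,0,0],[0,0,0],[0,0,0]]}}

```text
clock: 15.82
tool_pos: [0.4785, -0.1956, 0.0615]
eef_rot: [0.739, 0.621, 0.199, -0.168]
contact_force: [-0.2, -0.7, 0.0]
opening: 0.628
finger_force: 35.0
```

```bash
cat > pan.py <<'E'
import sys,pickle
from plan import *
from h import *
A=pickle.load(open(sys.argv[1]+".pkl","rb"));s=A["state"]
W=A["wrist"]; P,px=cloud(W,hsv(W,(108,120,60),(125,255,255)))
Q=P[(abs(P[:,2]-.09)<.04)&(abs(P[:,0]-.5)<.12)&(abs(P[:,1]+.145)<.1)]
c=Q.mean(0); nn=np.linalg.svd(Q-c)[2][2]; rr=cv2.minAreaRect(np.float32(Q[:,:2])); print(len(Q),c.round(4),nn.round(3),[np.round(v,4) for v in rr])
print("in nest",Rr.inv().apply(np.r_[rr[0],c[2]-.0016]-nest).round(4))
E
python3 look.py w10 wrist; python3 pan.py w10
```

```text
15.88 [ 0.4786 -0.1957  0.0615] [ 0.7394  0.6208  0.1995 -0.1676] [ 0.49   0.974  0.175  1.858 -0.923  0.815  1.249] [-0.1  0.1 -0.3] 0.633
11017 [ 0.4842 -0.1579  0.0715] [-0.002 -0.006 -1.   ] [array([ 0.4856, -0.1496]), array([0.0938, 0.0459]), np.float64(80.7459)]
in nest [-0.0011 -0.0079  0.0099]
```

Emit:
{"method": "servo_tool", "body": {"translation": [[-0.001,0.0008,0.0017],[-0.001,0,0.0017],[-0.001,0,0.0017],[-0.0005,0,0.0009],[-0.0005,0,0.0009],[-0.0005,0,0.0009],[0,0,0]], "turn": [[0,0,0],[0,0,0],[0,0,0],[0,0,0],[0,0,0],[0,0,0],[0,0,0]]}}

```text
clock: 16.75
tool_pos: [0.4792, -0.1957, 0.0524]
eef_rot: [0.739, 0.621, 0.199, -0.168]
contact_force: [0.5, -0.8, 2.3]
opening: 0.636
finger_force: 35.0
```

```bash
python3 look.py w11 wrist; python3 pan.py w11
```

```text
16.8 [ 0.4792 -0.1957  0.0524] [ 0.7394  0.6207  0.1995 -0.1679] [ 0.496  0.989  0.164  1.855 -0.928  0.801  1.256] [-0.7  0.1  1.5] 0.629
11230 [ 0.4849 -0.1577  0.0634] [ 0.002  0.016 -1.   ] [array([ 0.4863, -0.1496]), array([0.0939, 0.0459]), np.float64(80.6099)]
in nest [-0.0004 -0.0078  0.0018]
```

Contact with the stage, position within 0.4 mm. Release.

Emit:
{"method": "servo_tool", "body": {"translation": [[-0.0002,0,-0.0005],[0,0,0],[0,0,0],[0,0,0]], "turn": [[0,0,0],[0,0,0],[0,0,0],[0,0,0]], "grip": 0.85}}

```text
clock: 17.3
tool_pos: [0.4791, -0.1961, 0.0526]
eef_rot: [0.739, 0.621, 0.199, -0.168]
contact_force: [-0.2, 0.7, -0.0]
opening: 0.85
finger_force: 0.0
```

```bash
python3 look.py w12 wrist; python3 pan.py w12
```

```text
17.35 [ 0.4791 -0.1961  0.0525] [ 0.7394  0.6207  0.1994 -0.1679] [ 0.496  0.989  0.165  1.854 -0.927  0.801  1.255] [0.9 0.1 0.8] 0.85
11105 [ 0.4849 -0.1578  0.0631] [-0.     0.001  1.   ] [array([ 0.4863, -0.1496]), array([0.0941, 0.046 ]), np.float64(80.7525)]
in nest [-0.0004 -0.0077  0.0015]
```

The panel lies flat on the stage: tilt 0.001, across the rails -0.4 mm, along them -8 mm. I'll retreat and turn for the knob.

Emit:
{"method": "servo_tool", "body": {"translation": [[0,0,-0.02],[0,0,-0.05],[0,0,-0.05],[0.025,0,-0.0433],[0.025,0,-0.0433],[0,0,0],[0,0,0],[0,0,0],[0,0,0],[0,0,0]], "turn": [[0,0,0],[0,0,0],[0,0,0],[0,0,0],[0,0,0],[0,-0.1745,0],[0,-0.1745,0],[0,-0.1745,0],[0,0,-0.17],[0,0,-0.17]]}}

```text
clock: 18.6
tool_pos: [0.4692, -0.2541, 0.2563]
eef_rot: [0.643, 0.766, 0.001, -0.002]
contact_force: [0.3, -0.7, 0.1]
opening: 0.852
finger_force: 0.0
```

Emit:
{"method": "servo_tool", "body": {"translation": [[0,0,0],[0,0,0],[0,0,0],[0,0,0],[0,0,0],[0,0,0],[0,0,0],[0,0,0]], "turn": [[0,0,-0.17],[0,0,-0.17],[0,0,-0.17],[0,0,-0.17],[0,0,-0.17],[0,0,-0.17],[0,0,-0.17],[0,0,-0.04]], "grip": 0.55}}

```text
clock: 19.6
tool_pos: [0.4684, -0.2559, 0.2563]
eef_rot: [0.087, 0.996, 0.002, -0.0]
contact_force: [-0.1, -0.6, -0.7]
opening: 0.547
finger_force: 0.0
```

```bash
python3 look.py w13 wrist side
python3 - <<'E'
from plan import *
s=pickle.load(open("w13.pkl","rb"))["state"]
R=rot(np.deg2rad(80.4),0)
print(delta(s,[.3993,-.127,.16],R)); print(R.inv().apply(np.r_[.3993,-.127,.16]-s["tool_pos"]).round(4))
E
```

```text
19.7 [ 0.4685 -0.2559  0.2562] [ 8.820e-02  9.961e-01  2.100e-03 -3.000e-04] [ 0.357  0.547  0.095  1.827 -0.076  0.774  1.886] [ 0.1 -0.2 -0.7] 0.55
(array([0.0907, 0.1143, 0.0968]), array([ 0.0042, -0.001 , -0.0091]))
[0.0898 0.1156 0.0962]
```

Emit:
{"method": "servo_tool", "body": {"translation": [[0.03,0.0385,0],[0.03,0.0385,0],[0.03,0.0385,0],[0,0,0.05],[0,0,0.03],[0,0,0]], "turn": [[0.004,0,-0.009],[0,0,0],[0,0,0],[0,0,0],[0,0,0],[0,0,0]]}}

```text
clock: 20.45
tool_pos: [0.3982, -0.1266, 0.1753]
eef_rot: [0.084, 0.997, 0.0, -0.002]
contact_force: [-0.2, 0.5, 0.6]
opening: 0.552
finger_force: 0.0
```

```bash
python3 look.py w14 wrist side scene
python3 - <<'E'
from plan import *
from h import *
A=pickle.load(open("w14.pkl","rb"));s=A["state"]
print(delta(s,[.3993,-.127,.057],rot(np.deg2rad(80.4),0)))
for n in("side","scene"):
  d=A[n];P,_=cloud(d); k=P[(abs(P[:,0]-.3993)<.02)&(abs(P[:,1]+.127)<.02)&(P[:,2]>.055)&(P[:,2]<.095)]
  if len(k)>5: print(n,len(k),((k.min(0)+k.max(0))/2).round(4))
I=np.hstack([A["wrist"]["img"][:,:,::-1],cv2.resize(A["side"]["img"][180:285,210:350,::-1],(512,384))]); cv2.imwrite("pics/w14c.png",cv2.resize(I,(800,300)))
E
```

```text
20.6 [ 0.4    -0.1273  0.1774] [ 8.340e-02  9.965e-01 -3.000e-04  4.000e-04] [ 0.155  0.556  0.066  2.232 -0.098  0.356  1.707] [-0.5 -0.2 -0.4] 0.547
(array([0.0009, 0.0003, 0.1204]), array([-0.0005,  0.0009,  0.0006]))
side 67 [ 0.3986 -0.1271  0.0733]
scene 78 [ 0.3959 -0.1237  0.0723]
```

View pics/w14c.png

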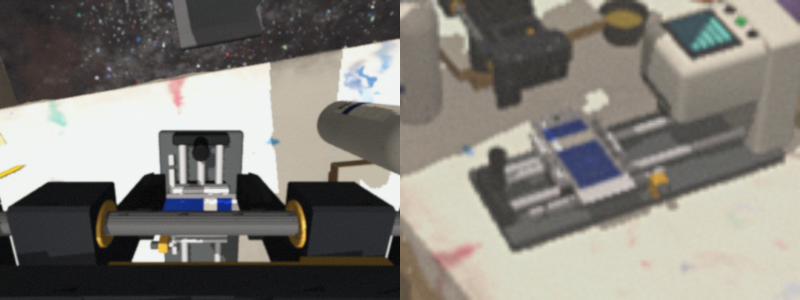

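The knob is centred between the fingers, and the panel sits across the stage between the rails. Descending.

Emit:
{"method": "servo_tool", "body": {"translation": [[0.0009,0.0003,0.03],[0,0,0.03],[0,0,0.02],[0,0,0.02],[0,0,0.015],[0,0,0.0054],[0,0,0]], "turn": [[0,0,0],[0,0,0],[0,0,0],[0,0,0],[0,0,0],[0,0,0],[0,0,0]]}}

```text
clock: 21.48
tool_pos: [0.4037, -0.1282, 0.0611]
eef_rot: [0.083, 0.997, 0.001, -0.004]
contact_force: [0.7, 0.4, -0.6]
opening: 0.548
finger_force: 0.0
```

Emit:
{"method": "servo_tool", "body": {"translation": [[0,0,0],[0,0,0],[0,0,0],[0,0,0]], "turn": [[0,0,0],[0,0,0],[0,0,0],[0,0,0]], "grip": 0.05, "grip_force": 20}}

```text
clock: 21.98
tool_pos: [0.403, -0.1277, 0.0609]
eef_rot: [0.083, 0.997, 0.001, -0.005]
contact_force: [0.2, 1.6, 3.9]
opening: 0.187
finger_force: 19.4
```

```bash
python3 look.py w15 wrist side scene; python3 pan.py w15
```

```text
22.12 [ 0.403  -0.1277  0.0609] [ 0.0826  0.9966  0.0011 -0.0047] [ 0.194  0.82   0.008  2.288 -0.157  0.044  1.761] [-0.2  1.3  5.1] 0.187
0 [nan nan nan] [0. 0. 1.] [array([0., 0.]), array([0., 0.]), np.float64(0.0)]
in nest [nan nan nan]pan.py:7: RuntimeWarning: Mean of empty slice.
  c=Q.mean(0); nn=np.linalg.svd(Q-c)[2][2]; rr=cv2.minAreaRect(np.float32(Q[:,:2])); print(len(Q),c.round(4),nn.round(3),[np.round(v,4) for v in rr])
  ret = um.true_divide(
```

Knob gripped. Push in slowly, about 105 mm first, with a firmer grip.

Emit:
{"method": "servo_tool", "body": {"translation": [[-0.002,0,0],[-0.004,0,0],[-0.006,0,0],[-0.008,0,0],[-0.008,0,0],[-0.008,0,0],[-0.008,0,0],[-0.008,0,0],[-0.006,0,0],[-0.004,0,0]], "turn": [[0,0,0],[0,0,0],[0,0,0],[0,0,0],[0,0,0],[0,0,0],[0,0,0],[0,0,0],[0,0,0],[0,0,0]], "grip_force": 40}}

```text
clock: 23.38
tool_pos: [0.4616, -0.1375, 0.0608]
eef_rot: [0.083, 0.997, 0.002, -0.007]
contact_force: [-4.7, 2.3, 15.3]
opening: 0.18
finger_force: 37.9
```

```bash
python3 look.py w16 wrist side scene
python3 - <<'E'
from plan import *
s=pickle.load(open("w16.pkl","rb"))["state"];s0=pickle.load(open("w15.pkl","rb"))["state"]
print(Rr.inv().apply(s["tool_pos"]-s0["tool_pos"]).round(4), Ro.from_quat(s["eef_rot"]).inv().apply(Rr.apply([1,0,0])).round(4), Rr.inv().apply(s["contact_force"]).round(1))
E
```

```text
23.52 [ 0.4628 -0.1377  0.0608] [ 0.0827  0.9966  0.0013 -0.0059] [ 0.169  0.837  0.041  2.112 -0.156  0.207  1.755] [-2.7  3.1 14. ] 0.183
[ 0.0606  0.0002 -0.0001] [-0.9999 -0.0019 -0.012 ] [-3.1  2.6 14. ]
```

Emit:
{"method": "servo_tool", "body": {"translation": [[-0.003,0,-0.002],[-0.006,0,-0.001],[-0.008,0,0],[-0.008,0,0],[-0.008,0,0],[-0.007,0,0],[-0.005,0,0],[-0.003,0,0],[0,0,0]], "turn": [[0,0,0],[0,0,0],[0,0,0],[0,0,0],[0,0,0],[0,0,0],[0,0,0],[0,0,0],[0,0,0]]}}

```text
clock: 24.65
tool_pos: [0.5094, -0.1454, 0.0613]
eef_rot: [0.083, 0.997, 0.001, -0.007]
contact_force: [-3.2, 1.6, -10.8]
opening: 0.176
finger_force: 40.4
```

```bash
python3 look.py w17 wrist side scene
python3 - <<'E'
from plan import *
from h import *
A=pickle.load(open("w17.pkl","rb"));s=A["state"];s0=pickle.load(open("w15.pkl","rb"))["state"]
print(Rr.inv().apply(s["tool_pos"]-s0["tool_pos"]).round(4), Rr.inv().apply(s["contact_force"]).round(1))
cv2.imwrite("pics/w17c.png",cv2.resize(A["side"]["img"][170:270,220:360,::-1],(700,500)))
E
```

```text
24.8 [ 0.5094 -0.1454  0.0614] [ 0.0827  0.9965  0.0014 -0.007 ] [ 0.154  0.861  0.063  1.972 -0.153  0.327  1.746] [ -4.3   2.  -16.4] 0.178
[0.1079 0.0003 0.0005] [ -4.6   1.3 -16.4]
```

Emit:
{"method": "servo_tool", "body": {"translation": [[-0.003,0,0.0015],[-0.003,0,0],[-0.002,0,0],[-0.001,0,0],[0,0,0]], "turn": [[0,0,0],[0,0,0],[0,0,0],[0,0,0],[0,0,0]]}}

```text
clock: 25.42
tool_pos: [0.5219, -0.1476, 0.0612]
eef_rot: [0.083, 0.997, 0.001, -0.003]
contact_force: [-0.1, 2.9, -9.0]
opening: 0.178
finger_force: 40.1
```

Run:
```python
from plan import *
from plant import r
s=r.get_state();s0=pickle.load(open("w15.pkl","rb"))["state"]
print(Rr.inv().apply(s["tool_pos"]-s0["tool_pos"]).round(4), Rr.inv().apply(s["contact_force"]).round(1))
```

```text
[0.1205 0.0002 0.0003] [-0.6  2.8 -9. ]
```

It drew in to 0.1205 and the push force fell to zero, so it has clicked. I'll release and rise.

Emit:
{"method": "servo_tool", "body": {"translation": [[0,0,0],[0,0,0],[0,0,0],[0,0,0]], "turn": [[0,0,0],[0,0,0],[0,0,0],[0,0,0]], "grip": 0.55}}

```text
clock: 25.92
tool_pos: [0.5207, -0.148, 0.0614]
eef_rot: [0.083, 0.997, 0.001, -0.004]
contact_force: [-0.2, -0.5, 0.1]
opening: 0.547
finger_force: 0.0
```

Emit:
{"method": "servo_tool", "body": {"translation": [[0,0,-0.02],[0,0,-0.03],[0,0,-0.05],[0.05,0,-0.03],[0.05,0,-0.03],[0,0,0],[0,0,0]], "turn": [[0,0,0],[0,0,0],[0,0,0],[0,0,0],[0,0,0],[0,0,0],[0,0,0]]}}

```text
clock: 26.8
tool_pos: [0.4243, -0.1317, 0.2222]
eef_rot: [0.083, 0.997, 0.001, -0.004]
contact_force: [0.2, -0.2, -1.0]
opening: 0.551
finger_force: 0.0
```

```bash
python3 look.py w18 wrist side scene
python3 - <<'E'
from plan import *
from h import *
A=pickle.load(open("w18.pkl","rb"))
for n in("side","scene","wrist"):
  P,_=cloud(A[n]); k=P[(abs(P[:,0]-.5176)<.03)&(abs(P[:,1]+.147)<.025)&(P[:,2]>.076)&(P[:,2]<.096)]
  if len(k)>5: print(n,len(k),((k.min(0)+k.max(0))/2).round(4),k.mean(0).round(4),"x_r rel start knob",Rr.inv().apply((k.min(0)+k.max(0))/2-np.r_[.3993,-.127,0]).round(4))
a=A["wrist"]["img"][:,:,::-1]; b=cv2.resize(A["side"]["img"][170:275,220:360,::-1],(512,384)); cv2.imwrite("pics/w18c.png",cv2.resize(np.hstack([a,b]),(800,300)))
E
```

```text
26.95 [ 0.4243 -0.1316  0.2214] [ 8.260e-02  9.966e-01  9.000e-04 -4.700e-03] [ 0.114  0.499  0.127  2.11  -0.117  0.549  1.731] [0.5 0.3 0. ] 0.553
side 36 [ 0.517  -0.1471  0.0834] [ 0.5158 -0.1476  0.0853] x_r rel start knob [ 0.1194 -0.0002  0.0834]
scene 35 [ 0.5167 -0.1415  0.0823] [ 0.5139 -0.1424  0.0833] x_r rel start knob [0.1182 0.0052 0.0823]
wrist 201 [ 0.5141 -0.1474  0.0852] [ 0.5132 -0.1466  0.0888] x_r rel start knob [ 0.1166 -0.001   0.0852]
```

View pics/w18c.png

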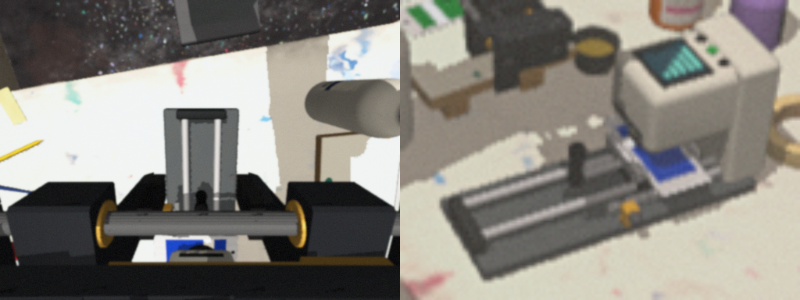

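Comparing each camera with itself, the knob moved 0.119 m (side) and 0.121 m (scene), so the carriage is at its reading stop. The panel lies flat and crosswise under the head. The robot is clear.

```bash
python3 -c "
from plant import r
print(r.finish_job())"
```

```text
the job is handed in; nothing more can be done
None
```

The blue panel lies flat and crosswise on the carriage, the carriage measures about 0.120 m in at its reading stop, and the job was handed in at about 27 s; no verdict came back.

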